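Clip a mounted glass-dressing stone into its spring-loaded holder

ROBOT

A 7-joint arm with a two-finger parallel gripper is mounted at the origin on a cart in front of the work surface, level with it; the furniture and walls round the work are solid. World frame = base frame: x ahead of the robot, y to its left, z up, the work surface at z = 0. Lengths are in m, angles in rad, forces in N, time in s.
With the tool pointing down it reaches from about 0.35 to 0.9 m from the base axis. Payload 7.2 kg.
Tool frame: the origin (TCP) lies midway between the tips of the shut fingers; the grasp point (between the pads) lies 19 mm behind it; z points along the fingers, y is the line along which they close (so a half turn about z gives the same grasp; the last joint's range is limited). The gripper opens to 88 mm and grips with 3 to 60 N. Pads are 20 mm wide; open, the fingers measure 115 mm over their backs; the gripper's body (75 mm by 178 mm) begins 61 mm behind the grasp point.
Start: joints at [-1.227, 0.411, -0.013, 1.596, 0.006, 1.134, -0.082], TCP at [0.25, 0.573, 0.223] pointing down, gripper open.
Joint ranges: [-2.95, 2.95], [-0.29, 1.99], [-1.47, 1.44], [0.14, 2.54], [-1.03, 4.17], [0.13, 1.85], [-2.86, 2.86]. Speed limits (rad/s): [2.39, 2.39, 3.01, 3.01, 3.14, 3.14, 3.14].

INTERFACE

Orientations are given as a rotation vector (axis times angle).
In Python, from rig import get_obs, snapshot, get_calibration, ticket gives the robot as it stands.
- The arm moves only by the tool move_arm, never from a script. Its argument "targets" is a list of rows, each an object with "dp": the shift along the tool's x, y, z as a fraction of full scale, a list of three; "turn": the turn, a rotation vector about the tool's x, y, z as a fraction of full scale, a list of three. A call has 1 to 12 rows; each row shifts and turns the commanded pose from where the row before left it, along the tool's axes as they then stand; what a row does not reach is not made up. Full scale, the value 1, is 0.05 m for a shift and 0.08 rad for a turn. A row lasts 1/8 s, in which the tool goes at most 62.5 mm and 10.7 degrees, less where a joint would pass 70% of its speed; a pose out of reach is approached as far as the arm can. A call with a number of a shift or a turn outside -1 to 1 is refused whole. A call with a gripper value outside its range is refused whole. "grip" is the opening, from 0 (shut) to 1 (fully open), set as the call begins (left out, the last holds). The fingers move at their own pace and stop on an object; the grip force is fixed at half the most. Time passes only in rows, so rows that do not move let the fingers close. It gives the time, the measured TCP pose, the force, the opening and the grip force at its end, in the units of the state.
- get_obs(): the state, without advancing time (a new reading comes with each control period).
- snapshot(name): name is "scene" or "top" or "wrist"; returns the picture (400x640x3 uint8, red, green, blue); there is no depth.
- get_calibration(name): a dict with "mtx" (3x3 intrinsics, pixels), "dist" ([k1, k2, p1, p2, k3] as OpenCV has them; the pictures are not rectified), "extrinsics" (4x4, takes a point from world to camera coordinates); the wrist camera has in their place "T_tool_cam" (4x4, takes a point from camera to tool coordinates, whose origin is the TCP and whose axes are the flange's). Camera axes: x right, y down, z forward; pixel columns grow to the right and rows downward; lengths in m; the calibration is good to about 2 mm. A picture is of the moment at which its call begins: read the wrist's pose just before it. get_calibration takes no time and is no camera call.
- ticket.close_job(): hands the job in; it is judged then, once.
The state is a dict: "t": time; "joint_positions": joint angles; "joint_vel": joint speeds; "effort": joint torques, N m; "eef_pos": TCP position; "tool_rot": TCP orientation; "wrist_force": force on the tool from outside, world axes, zero at the start; "moment": the same for the moment, N m; "finger_gap": finger opening in m; "grasp_force": force on a finger pad.
Only numpy, scipy, OpenCV 4.12 (cv2) and the standard library are available. Lean on these libraries where they do the work, as an engineer would, in place of code of your own. Each camera call takes 0.05 s, during which the arm holds its last target. There are 200 camera calls.

TASK

Take the plate-mounted dressing stone from the wooden stand and fit it in the spring-loaded stone holder, whose rail is clamped somewhere along its base, abrasive face up and backing plate down: hook one bare end of the plate under the sprung jaw, push that jaw back until you feel its stop, but do not force it, lower the other end behind the fixed jaw and let the spring clamp the stone home, flat on the bed with both plate ends under their jaws. Leave the bare half-round stone in the stand and do not disturb the loupe and the glass on the bench.

Things in the scene. Friction and masses are not known exactly. Their poses are not given: they have to be found in the camera images.
- stone_centre (a point): Centre of the mounted stone, half-way through its 19 mm thickness: a grey abrasive block 118 x 40 x 14 mm bonded on a plate. Own x along its length (at the start pointing down the stand), y across its 40 mm width, z out of the abrasive face. 0.19 to 0.32 kg. Stands on end in one bay of the stand, leaning 30 degrees back on its plate. Can be gripped by its long edges, 40 mm apart.
- stone_plate (a point): Middle of the underside of the stone's aluminium backing plate, 9.5 mm below stone_centre along own z; axes as there. The plate is 150 x 40 x 5 mm, so that it alone sticks out 16 mm beyond the abrasive block at each end. Both ends are alike. Both jaws of the holder are alike too: 52 mm wide, 18 mm above the bed; a lip overhangs 8 mm, its underside 6 mm above the bed at the wall and 13 mm at its edge; side cheeks 43 mm apart at the wall, 48 mm at the mouth.
- stand: Fixed wooden easel, 210 x 99 mm; origin on its underside, 43 mm from the front edge; own y along it, -x to its open front. Bays at own y = +65 and -65 mm; which one holds which stone changes. Ledge (28 mm up) and back board (82 mm long) lean 30 degrees, top towards own +x, so a stone's upper 65 mm stand clear. Front lip 9 mm; side fences 34 mm high, 3 mm clear on each side of a stone.
- holder: Base of the stone holder, a steel plate 256 x 68 x 8 mm screwed down (own x -113 to +143 mm); origin at the centre line on its underside, x along it towards the sprung jaw, z up. On it lies a rail 36 mm wide, its top (the bed) 30 mm above the bench, narrower than the stone: fingers may reach beside it to 14 mm above the bench. A small thumbscrew at own x = 60, y = -47 mm.
- holder_mark (a point): Point at bed height above the base's origin, axes as the base's. The rail with both jaws is clamped anywhere from 15 mm behind to 15 mm ahead of it along own x, differently each time: no reading tells where, it has to be felt or seen. With the rail in the middle the fixed jaw's inner wall is at own x = -75 mm, the sprung jaw's at +71 mm at rest, an end block at +101 to +121 mm.
- sprung_jaw (a joint): How far the sprung jaw (the one towards the base's own +x) is pushed back, m: 0 at rest, 0.0135 at its hard stop, against which it must not be forced (60 N at most). Its spring pushes towards the fixed jaw: 5 N at rest, 10 N at the stop. A stone clamped home between both walls holds it at 0.004. With one plate end against its wall, the other passes the fixed lip only with the jaw 0.011 to 0.012 back or more.
- carborundum_centre (a point): Centre of the bare half-round dressing stone, 170 x 41 x 20 mm, without a plate, standing in the other bay. It stays there.
- loupe: Black loupe, 38 mm across and 34 mm high, standing on the bench; origin at the centre of its underside. A bystander.
- shot_glass: Small glass, 48 mm across and 45 mm high, standing on the bench; origin at the centre of its underside. A bystander.

How it is judged:
On the way:
1. the mounted stone, at the holder, has pushed the sprung jaw back more than 10 mm (value of joint sprung_jaw above 0.01 m and distance between stone_centre and holder_mark below 0.07 m and angle between stone_centre's own z axis and vertical below 0.9 rad), for 0.1 s.
At the end, for the whole second after the job is handed in: The stone lies at rest in the holder, abrasive face up, flat to 2 degrees and on the bed to 2 mm, within 3 mm of the centre line and in line, the sprung jaw clamping it (2.5 to 6 mm back); half-round stone, loupe and glass within 30 mm of where they were (x of stone_centre in the frame of holder_mark between -0.019 and 0.019 m and y of stone_centre in the frame of holder_mark between -0.003 and 0.003 m and z of stone_centre in the frame of holder_mark between 0.0075 and 0.0115 m and angle between stone_centre's own z axis and vertical below 0.04 rad and angle between the x axis of stone_centre and the x axis of holder_mark, either way round below 0.06 rad and value of joint sprung_jaw between 0.0025 and 0.006 m and distance of each of carborundum_centre, loupe, shot_glass from where it was at the start of the episode below 0.03 m); the robot touches nothing.
It fails at once if the half-round stone, the loupe or the glass was disturbed (moved more than 40 mm) (distance of any of carborundum_centre, loupe, shot_glass from where it was at the start of the episode above 0.04 m).
It fails at once if the sprung jaw was forced: pressed with more than 60 N (contact force between sprung_jaw and anything else above 60 N).
It also fails if it takes over 48 s, if anything falls off the work surface, if the arm or the gripper's body presses on something with over 40 N, if the wrist force passes 120 N, or if a joint passes its speed limit or range.

## Working session

There is one attempt and no reset: what is moved stays moved. The work goes in short steps, Python scripts to look and compute and a tool call to move; the robot and the scene stay as the last step left them, time stands still between calls to the robot, and variables do not carry over. Pictures are saved under pics/ and viewed, at most 10 in all, crops included, and the job is handed in when it is done.

Besides the shell and the picture viewer there is one more tool, called after "Emit:" by a JSON object that holds its "op" and its "data". move_arm: Moves the arm, as the interface text tells. Its arguments: {"type":"object","properties":{"targets":{"type":"array","items":{"type":"object","properties":{"dp":{"type":"array","items":{"type":"number"}},"turn":{"type":"array","items":{"type":"number"}}}}},"grip":{"type":"number"}},"required":["targets"]}

```bash
mkdir -p pics; ls
python3 - <<'E'
from rig import *
import cv2,numpy as np
o=get_obs();print(o)
for n in ["scene","top"]:
    im=snapshot(n);cv2.imwrite(f"pics/{n}0.png",im[...,::-1]);c=get_calibration(n);print(n,c)
print(get_calibration("wrist"))
E
```

```text
pics
{'t': 0.0, 'joint_positions': array([-1.22718158,  0.41189658, -0.01270123,  1.59704829,  0.00559203,
        1.13432046, -0.08220071]), 'joint_vel': array([ 2.28319173e-04,  3.84703554e-05,  8.93168330e-04,  2.00919560e-03,
       -1.03800958e-04,  4.50533567e-05,  1.64106672e-04]), 'effort': array([-7.62374366e-04, -5.87953019e+01,  6.41627591e-01, -2.91083443e+01,
       -5.38199174e-02,  1.82518142e-02,  1.51823619e-04]), 'eef_pos': array([0.25000613, 0.57225262, 0.22180948]), 'tool_rot': array([-6.42253560e-01, -3.07501363e+00,  2.54755789e-03]), 'wrist_force': array([-0.70535691, -0.20153861, -0.28967578]), 'moment': array([-0.05007462, -0.02274687,  0.00641086]), 'grasp_force': 0.0, 'finger_gap': 0.08775427302268672}
scene {'mtx': array([[434.52403614,   0.        , 317.70256043],
       [  0.        , 434.52403614, 206.18833529],
       [  0.        ,   0.        ,   1.        ]]), 'dist': array([-0.06870573,  0.        ,  0.        ,  0.        ,  0.        ]), 'extrinsics': array([[ 0.60735947, -0.79415712,  0.02071085, -0.36517477],
       [-0.52153506, -0.4182567 , -
[... 655 characters left out ...]
034700e+00],
       [ 0.00000000e+00,  0.00000000e+00,  0.00000000e+00,
         1.00000000e+00]])}
{'mtx': array([[310.52286824,   0.        , 320.36187196],
       [  0.        , 310.52286824, 206.87617292],
       [  0.        ,   0.        ,   1.        ]]), 'dist': array([-0.03650184,  0.        ,  0.        ,  0.        ,  0.        ]), 'T_tool_cam': array([[-7.83207935e-04, -9.67721488e-01, -2.52020850e-01,
         6.81860681e-02],
       [ 9.99999690e-01, -7.38636335e-04, -2.71459440e-04,
        -4.12974697e-04],
       [ 7.65453763e-05, -2.52020985e-01,  9.67721767e-01,
        -1.62672614e-01],
       [ 0.00000000e+00,  0.00000000e+00,  0.00000000e+00,
         1.00000000e+00]])}
```

View pics/top0.png

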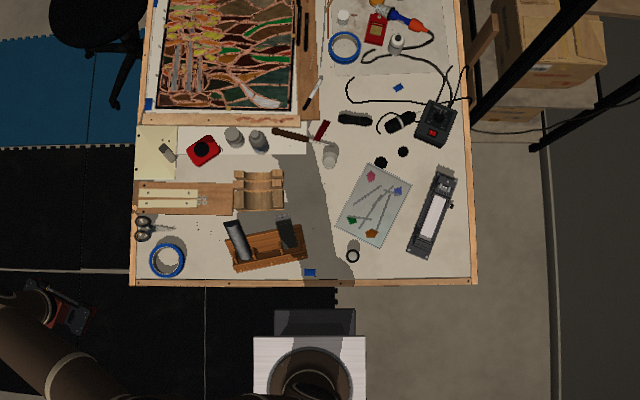

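View pics/scene0.png

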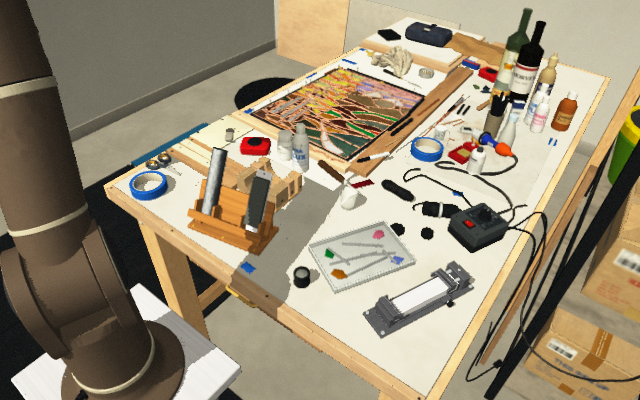

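```bash
cat > h.py <<'E'
from rig import *
import cv2,numpy as np
from scipy.spatial.transform import Rotation as R
def ray(n,uv,pose=None):
    c=get_calibration(n)
    p=cv2.undistortPoints(np.array(uv,float).reshape(-1,1,2),c["mtx"],c["dist"]).reshape(-1,2)
    d=np.c_[p,np.ones(len(p))]
    if n=="wrist":
        T=np.eye(4);T[:3,:3]=R.from_rotvec(pose["tool_rot"]).as_matrix();T[:3,3]=pose["eef_pos"];T=T@c["T_tool_cam"]
    else: T=np.linalg.inv(c["extrinsics"])
    return T[:3,3],d@T[:3,:3].T
def onz(n,uv,z,pose=None):
    o,d=ray(n,uv,pose);return o+d*((z-o[2])/d[:,2])[:,None]
def proj(n,P,pose=None):
    c=get_calibration(n)
    if n=="wrist":
        T=np.eye(4);T[:3,:3]=R.from_rotvec(pose["tool_rot"]).as_matrix();T[:3,3]=pose["eef_pos"];E=np.linalg.inv(T@c["T_tool_cam"])
    else: E=c["extrinsics"]
    return cv2.projectPoints(np.array(P,float).reshape(-1,1,3),cv2.Rodrigues(E[:3,:3])[0],E[:3,3],c["mtx"],c["dist"])[0].reshape(-1,2)
E
python3 - <<'E'
import cv2,numpy as np
t=cv2.imread("pics/top0.png");s=cv2.imread("pics/scene0.png")
a=cv2.resize(t[205:280,215:315],(400,300),interpolation=3);b=cv2.resize(t[160:260,390:470],(240,300),interpolation=3)
c=cv2.resize(s[140:260,180:290],(275,300),interpolation=3);d=cv2.resize(s[250:345,355:480],(395,300),interpolation=3)
r1=np.hstack([a,b]);r2=np.hstack([c,d]);w=max(r1.shape[1],r2.shape[1])
f=lambda r:cv2.copyMakeBorder(r,0,0,0,w-r.shape[1],0)
cv2.imwrite("pics/c1.png",np.vstack([f(r1),f(r2)]))
E
```

```text
(no output)
```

View pics/c1.png

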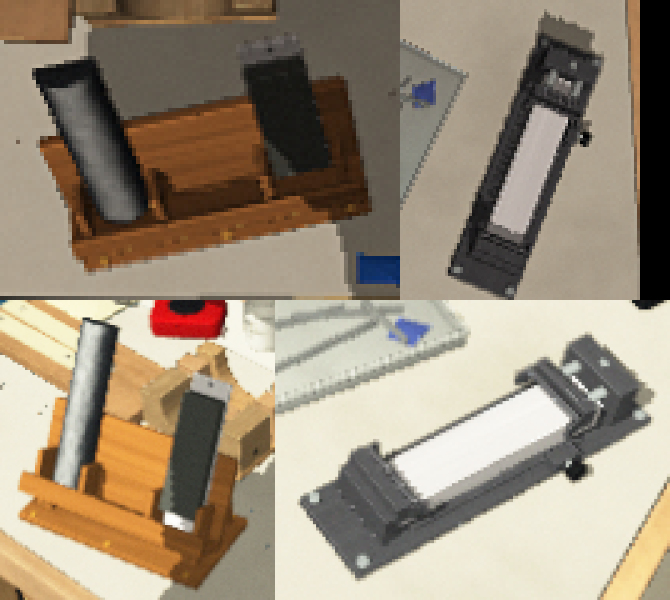

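Run:
```python
from h import *
np.set_printoptions(precision=4,suppress=True)
print(onz("top",[(436.7,174),(457.3,178.3),(406.7,250),(426.7,259)],.008))
print(onz("top",[(237,273),(307.5,258)],.01))
# stone top end two views: plate top edge corners
print("plate top", [onz("top",[(275,217),(290,214)],z) for z in(.14,.16)])
print(onz("top",[(353,256),(335,150),(381,162),(403,151),(330,157)],.03))
o=get_obs();print(R.from_rotvec(o["tool_rot"]).as_matrix())
```

```text
[[ 0.614  -0.3792  0.008 ]
 [ 0.6008 -0.4406  0.008 ]
 [ 0.3921 -0.2825  0.008 ]
 [ 0.3654 -0.3399  0.008 ]]
[[0.33   0.2043 0.01  ]
 [0.3721 0.0025 0.01  ]]
plate top [array([[0.476 , 0.0829, 0.14  ],
       [0.4837, 0.0436, 0.14  ]]), array([[0.4738, 0.0809, 0.16  ],
       [0.4813, 0.0422, 0.16  ]])]
[[ 0.3761 -0.1263  0.03  ]
 [ 0.6826 -0.079   0.03  ]
 [ 0.646  -0.212   0.03  ]
 [ 0.6786 -0.2775  0.03  ]
 [ 0.6619 -0.0643  0.03  ]]
[[-0.9164  0.4002 -0.0005]
 [ 0.4002  0.9164 -0.0014]
 [-0.0001 -0.0014 -1.    ]]
```

Emit:
{"op": "move_arm", "data": {"targets": [{"dp":[-0.61,-0.76,-0.2]},{"dp":[-0.61,-0.76,-0.2]},{"dp":[-0.61,-0.76,-0.2]},{"dp":[-0.61,-0.76,-0.2]},{"dp":[-0.61,-0.76,-0.2]},{"dp":[-0.61,-0.76,-0.2]},{"dp":[-0.61,-0.76,-0.2]},{"dp":[-0.61,-0.76,-0.2]},{"dp":[-0.61,-0.76,-0.2]},{"dp":[-0.61,-0.76,-0.2]}]}}

```text
invalid input
```

Emit:
{"op": "move_arm", "data": {"targets": [{"turn":[0,0,-0.96]},{"turn":[0,0,-0.96]},{"turn":[0,0,-0.96]},{"turn":[0,0,-0.96]},{"turn":[0,0,-0.96]},{"turn":[0,0,-0.96]},{"turn":[0,0,-0.96]},{"turn":[0,0,-0.96]},{"dp":[0,0,0]}]}}

```text
invalid input
```

Run:
```python
from h import *
o=get_obs();print(o)
im=snapshot("wrist");cv2.imwrite("pics/w1.png",im[...,::-1]);np.save("w1.npy",[o["eef_pos"],o["tool_rot"]])
```

```text
{'t': 0.1, 'joint_positions': array([-1.22721475,  0.41180762, -0.01273535,  1.59694627,  0.00561761,
        1.13432214, -0.0821613 ]), 'joint_vel': array([ 5.68181127e-05, -2.33548339e-03, -5.58224339e-04, -1.49465051e-03,
       -1.16762415e-03, -1.04940293e-03, -1.56591035e-03]), 'effort': array([ 2.42037626e-03, -5.89092457e+01,  6.43561687e-01, -2.91705412e+01,
       -5.38711378e-02,  1.45461329e-02,  3.48442154e-05]), 'eef_pos': array([0.24999621, 0.57232318, 0.22190649]), 'tool_rot': array([-6.42085086e-01, -3.07508409e+00,  2.25436179e-03]), 'wrist_force': array([ 0.30563677,  0.29783043, -0.53482382]), 'moment': array([ 0.00167884, -0.0108938 , -0.03970342]), 'grasp_force': 0.0, 'finger_gap': 0.08770859930680407}
```

View pics/w1.png

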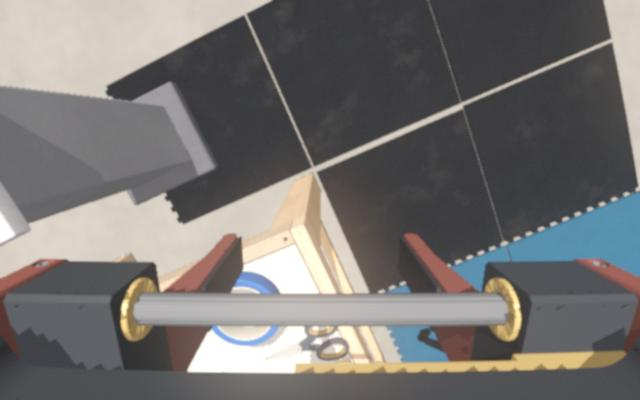

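Emit:
{"op": "move_arm", "data": {"targets": [{"dp":[-0.67,-0.7,-0.2],"turn":[0,0,0]},{"dp":[-0.67,-0.7,-0.2],"turn":[0,0,0]},{"dp":[-0.67,-0.7,-0.2],"turn":[0,0,0]},{"dp":[-0.67,-0.7,-0.2],"turn":[0,0,0]},{"dp":[-0.67,-0.7,-0.2],"turn":[0,0,0]},{"dp":[-0.67,-0.7,-0.2],"turn":[0,0,0]},{"dp":[-0.67,-0.7,-0.2],"turn":[0,0,0]},{"dp":[-0.67,-0.7,-0.2],"turn":[0,0,0]},{"dp":[-0.67,-0.7,-0.2],"turn":[0,0,0]},{"dp":[-0.67,-0.7,-0.2],"turn":[0,0,0]}]}}

```text
t: 1.4
eef_pos: [0.4173, 0.1163, 0.323]
tool_rot: [0.642, 3.075, 0.0]
wrist_force: [-0.0, 0.8, -0.2]
finger_gap: 0.0875
grasp_force: 0.0
```

Emit:
{"op": "move_arm", "data": {"targets": [{"dp":[0,0,0],"turn":[0,0,-0.96]},{"dp":[0,0,0],"turn":[0,0,-0.96]},{"dp":[0,0,0],"turn":[0,0,-0.96]},{"dp":[0,0,0],"turn":[0,0,-0.96]},{"dp":[0,0,0],"turn":[0,0,-0.96]},{"dp":[0,0,0],"turn":[0,0,-0.96]},{"dp":[0,0,0],"turn":[0,0,-0.96]},{"dp":[0,0,0],"turn":[0,0,-0.96]},{"dp":[0,0,0],"turn":[0,0,0]}]}}

```text
t: 2.52
eef_pos: [0.4169, 0.1179, 0.3225]
tool_rot: [0.317, -3.125, 0.0]
wrist_force: [-0.1, -1.4, 0.1]
finger_gap: 0.0878
grasp_force: 0.0
```

Run:
```python
from h import *
o=get_obs();print(o["t"],o["joint_positions"],o["eef_pos"],o["tool_rot"],o["wrist_force"])
im=snapshot("wrist");cv2.imwrite("pics/w1.png",im[...,::-1]);np.save("w1.npy",[o["eef_pos"],o["tool_rot"]])
```

```text
2.525 [-0.70233873 -0.01992376  0.31264994  1.89448006  0.00638159  1.26634526
  1.38128505] [0.41691719 0.11789287 0.32252213] [ 3.16969373e-01 -3.12529124e+00  6.03714452e-05] [-0.14965387 -1.35688832  0.08785771]
```

View pics/w1.png

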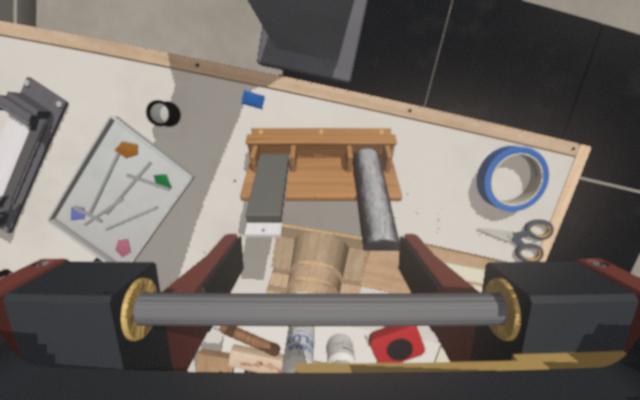

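Run:
```python
import cv2
t=cv2.imread("pics/w1.png")
cv2.imwrite("pics/c2.png",cv2.resize(t[120:250,235:410],None,fx=4.4,fy=4.4,interpolation=3))
```

```text
(no output)
```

View pics/c2.png

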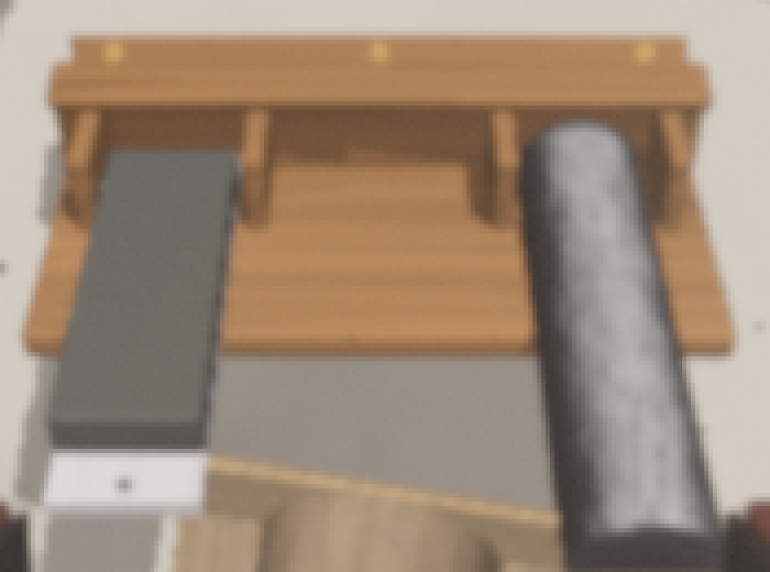

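```bash
cat >> h.py <<'E'
def camT(n,pose=None):
    c=get_calibration(n)
    if n!="wrist": return np.linalg.inv(c["extrinsics"])
    T=np.eye(4);T[:3,:3]=R.from_rotvec(pose["tool_rot"]).as_matrix();T[:3,3]=pose["eef_pos"];return T@c["T_tool_cam"]
def P(f):
    a=np.load(f);return dict(eef_pos=a[0],tool_rot=a[1])
E
python3 - <<'E'
from h import *
np.set_printoptions(precision=4,suppress=True)
po=P("w1.npy")
obj=np.array([[-59,20,9.5],[-59,-20,9.5],[59,20,9.5],[59,-20,9.5],[-75,20,-4.5],[-75,-20,-4.5]])/1e3
px=np.array([[52,421],[207,419],[108,150],[238,150],[41,507],[205,511]])/4.4+[235,120]
c=get_calibration("wrist")
ok,r,t=cv2.solvePnP(obj,px,c["mtx"],c["dist"])
T=np.eye(4);T[:3,:3]=cv2.Rodrigues(r)[0];T[:3,3]=t[:,0]
W=camT("wrist",po)@T;print(W)
print("reproj",cv2.projectPoints(obj,r,t,c["mtx"],c["dist"])[0][:,0]-px)
# constrained: yaw fit, lean 30
from scipy.optimize import least_squares
def pose(q):
    X=np.array([np.cos(q[3]),np.sin(q[3]),0]);Z=np.array([0,0,1.]);s,k=.5,np.cos(np.pi/6)
    x=-(k*Z+s*X);z=-k*X+s*Z;return np.c_[x,np.cross(z,x),z]
# top view pts: plate upper edge corners (275,217) left=-y.. 
def f(q):
    w=obj@pose(q).T+q[:3]
    return (proj("wrist",w,po)-px).ravel()
s=least_squares(f,[.43,.07,.1,.2]);print(s.x,s.fun,s.cost);M=pose(s.x)
w=obj@M.T+s.x[:3]
print("top",proj("top",w));print("scene",proj("scene",w));print(w)
# stand back-board / ledge: bottom end of stone height
print("low end underside",s.x[:3]+M@[.075,0,-.0095])
E
```

```text
[[ 0.6845 -0.1501 -0.7134  0.2668]
 [ 0.1239  0.9883 -0.089   0.1564]
 [ 0.7184 -0.0274  0.6951  0.8948]
 [ 0.      0.      0.      1.    ]]
reproj [[ 2.4494  7.0834]
 [-1.0109  8.8288]
 [ 0.6722 -2.497 ]
 [-1.4441 -1.2114]
 [ 1.5198 -6.2477]
 [-2.2558 -5.8121]]
[0.4356 0.0571 0.1008 0.2052] [-1.2661  0.3365 -0.3369  0.6749  0.6292 -0.0684  0.1198 -0.2331  0.9792
  0.1132  0.0186 -0.8793] 2.2498509403790554
top [[290.2131 222.1893]
 [275.0504 225.431 ]
 [297.0596 246.5563]
 [282.9446 249.5775]
 [288.4519 214.3047]
 [273.2416 217.556 ]]
scene [[267.0156 178.8548]
 [252.062  173.9583]
 [256.648  227.0427]
 [242.2375 221.6697]
 [271.3257 171.6686]
 [256.4486 166.9084]]
[[0.4605 0.0418 0.1566]
 [0.4523 0.081  0.1566]
 [0.4027 0.0298 0.0544]
 [0.3946 0.0689 0.0544]
 [0.4802 0.0459 0.1635]
 [0.472  0.0851 0.1635]]
low end underside [0.4069 0.0511 0.0311]
```

Emit:
{"op": "move_arm", "data": {"targets": [{"dp":[0.1,-0.42,0.4],"turn":[0,0,0]},{"dp":[0.1,-0.42,0.4],"turn":[0,0,0]},{"dp":[0.1,-0.42,0.4],"turn":[0,0,0]},{"dp":[0,0,0],"turn":[0,-0.87,0]},{"dp":[0,0,0],"turn":[0,-0.87,0]},{"dp":[0,0,0],"turn":[0,-0.87,0]},{"dp":[0,0,0],"turn":[0,-0.87,0]},{"dp":[0,0,0],"turn":[0,-0.87,0]},{"dp":[0,0,0],"turn":[0,-0.87,0]},{"dp":[0,0,0],"turn":[0,0,0]}]}}

```text
t: 3.82
eef_pos: [0.4141, 0.0528, 0.2624]
tool_rot: [-0.274, 2.712, 0.059]
wrist_force: [0.0, 0.8, -0.1]
finger_gap: 0.0879
grasp_force: 0.0
```

```bash
cat >> h.py <<'E'
np.set_printoptions(precision=4,suppress=True)
def st():
    o=get_obs();M=R.from_rotvec(o["tool_rot"]).as_matrix()
    print("t",round(o["t"],2),"q",o["joint_positions"],"p",o["eef_pos"],"\nF",o["wrist_force"],"gap",o["finger_gap"],"gf",o["grasp_force"],"\nxyz",M[:,0],M[:,1],M[:,2]);return o,M
E
python3 - <<'E'
from h import *
o,M=st()
t=np.array([.4553,.0612,.1109])-.1*M[:,2]
print("to pre",M.T@(t-o["eef_pos"])/.05)
E
```

```text
t 3.83 q [-0.5721 -0.2862  0.2418  2.318   0.1838  0.6942  1.3292] p [0.4141 0.0528 0.2624] 
F [ 0.041   0.8484 -0.0502] gap 0.08791438202674455 gf 0.0 
xyz [-0.8958 -0.1825 -0.4052] [-0.1999  0.9798  0.0007] [ 0.3969  0.0817 -0.9142]
to pre [ 0.4579 -0.002   1.1103]
```

Emit:
{"op": "move_arm", "data": {"targets": [{"dp":[0.23,0,0.55],"turn":[0,0,0]},{"dp":[0.23,0,0.55],"turn":[0,0,0]},{"dp":[0,0,0.5],"turn":[0,0,0]},{"dp":[0,0,0.5],"turn":[0,0,0]},{"dp":[0,0,0],"turn":[0,0,0]}]}}

```text
t: 4.45
eef_pos: [0.4361, 0.0572, 0.156]
tool_rot: [-0.275, 2.716, 0.056]
wrist_force: [0.0, -0.3, 0.4]
finger_gap: 0.088
grasp_force: 0.0
```

Run:
```python
from h import *
o,M=st()
t=np.array([.4553,.0612,.1109])
print("to grasp",M.T@(t-o["eef_pos"])/.05)
```

```text
t 4.45 q [-0.5977 -0.0502  0.3309  2.4415  0.1284  0.3376  1.3965] p [0.4361 0.0572 0.156 ] 
F [ 0.0281 -0.2507  0.4346] gap 0.08804630102471603 gf 0.0 
xyz [-0.8972 -0.1839 -0.4016] [-0.2003  0.9797 -0.0013] [ 0.3937  0.0792 -0.9158]
to grasp [0.0024 0.0018 0.9837]
```

Emit:
{"op": "move_arm", "data": {"targets": [{"dp":[0,0,0.33],"turn":[0,0,0]},{"dp":[0,0,0.33],"turn":[0,0,0]},{"dp":[0,0,0.32],"turn":[0,0,0]},{"dp":[0,0,0],"turn":[0,0,0]}]}}

```text
t: 4.95
eef_pos: [0.4557, 0.0616, 0.1125]
tool_rot: [-0.275, 2.713, 0.058]
wrist_force: [-1.3, -0.0, 0.1]
finger_gap: 0.0877
grasp_force: 0.0
```

Run:
```python
from h import *
o,M=st()
im=snapshot("wrist");cv2.imwrite("pics/w2.png",im[...,::-1])
```

```text
t 4.95 q [-0.562   0.0982  0.3272  2.4537 -0.0853  0.1797  1.6106] p [0.4557 0.0616 0.1125] 
F [-1.348  -0.0374  0.0538] gap 0.08768048188011446 gf 0.0 
xyz [-0.8962 -0.1835 -0.404 ] [-0.2007  0.9797  0.0002] [ 0.3958  0.0813 -0.9147]
```

View pics/w2.png

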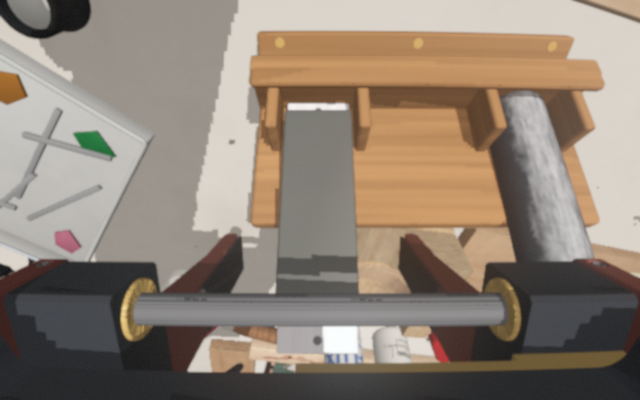

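Emit:
{"op": "move_arm", "data": {"grip": 0, "targets": [{"dp":[0,0,0],"turn":[0,0,0]},{"dp":[0,0,0],"turn":[0,0,0]},{"dp":[0,0,0],"turn":[0,0,0]},{"dp":[0,0,0],"turn":[0,0,0]},{"dp":[0,0,0],"turn":[0,0,0]},{"dp":[0,0,0],"turn":[0,0,0]}]}}

```text
t: 5.75
eef_pos: [0.4557, 0.0615, 0.1126]
tool_rot: [-0.275, 2.711, 0.058]
wrist_force: [-0.8, -0.8, 1.3]
finger_gap: 0.0402
grasp_force: 29.9
```

Emit:
{"op": "move_arm", "data": {"targets": [{"dp":[-0.1,0,-0.1],"turn":[0,0,0]},{"dp":[-0.25,0,-0.2],"turn":[0,0,0]},{"dp":[-0.3,0,-0.22],"turn":[0,0,0]},{"dp":[-0.3,0,-0.22],"turn":[0,0,0]},{"dp":[-0.2,0,-0.46],"turn":[0,0,0]},{"dp":[-0.2,0,-0.46],"turn":[0,0,0]},{"dp":[-0.2,0,-0.46],"turn":[0,0,0]},{"dp":[0,0,0],"turn":[0,0,0]}]}}

```text
t: 6.75
eef_pos: [0.4838, 0.0673, 0.2426]
tool_rot: [-0.275, 2.708, 0.06]
wrist_force: [-0.8, 0.2, -2.9]
finger_gap: 0.0397
grasp_force: 29.9
```

Run:
```python
from h import *
st()
```

```text
t 6.75 q [-0.6326 -0.1085  0.3561  2.241   0.1174  0.585   1.4186] p [0.4838 0.0673 0.2426] 
F [-0.7654  0.1984 -2.9486] gap 0.039716694987610685 gf 29.88579723984003 
xyz [-0.8942 -0.1833 -0.4085] [-0.2012  0.9796  0.0008] [ 0.4     0.0829 -0.9128]
```

Emit:
{"op": "move_arm", "data": {"targets": [{"dp":[0,0,0],"turn":[0,0.88,0]},{"dp":[0,0,0],"turn":[0,0.88,0]},{"dp":[0,0,0],"turn":[0,0.88,0]},{"dp":[0,0,0],"turn":[0,0.88,0]},{"dp":[0,0,0],"turn":[0,0.88,0]},{"dp":[0,0,0],"turn":[0,0.88,0]},{"dp":[-0.1,-0.84,-0.22],"turn":[0,0,0]},{"dp":[-0.1,-0.84,-0.22],"turn":[0,0,0]},{"dp":[-0.1,-0.84,-0.22],"turn":[0,0,0]},{"dp":[-0.1,-0.84,-0.22],"turn":[0,0,0]}]}}

```text
t: 8.0
eef_pos: [0.5365, -0.0947, 0.2835]
tool_rot: [0.317, -3.119, 0.002]
wrist_force: [0.6, 0.3, -3.0]
finger_gap: 0.0397
grasp_force: 29.9
```

Emit:
{"op": "move_arm", "data": {"targets": [{"dp":[-0.1,-0.84,-0.22],"turn":[0,0,0]},{"dp":[-0.1,-0.84,-0.22],"turn":[0,0,0]},{"dp":[-0.1,-0.84,-0.22],"turn":[0,0,0]},{"dp":[-0.1,-0.84,-0.22],"turn":[0,0,0]},{"dp":[0,0,0],"turn":[0,0,0.97]},{"dp":[0,0,0],"turn":[0,0,0.97]},{"dp":[0,0,0],"turn":[0,0,0.97]},{"dp":[0,0,0],"turn":[0,0,0.97]},{"dp":[0,0,0],"turn":[0,0,0.97]},{"dp":[0,0,0],"turn":[0,0,0.97]},{"dp":[0,0,0],"turn":[0,0,0.97]},{"dp":[0,0,0],"turn":[0,0,0.97]}]}}

```text
t: 9.5
eef_pos: [0.59, -0.2538, 0.3266]
tool_rot: [-0.655, -3.066, 0.004]
wrist_force: [-0.2, -1.0, -1.9]
finger_gap: 0.0397
grasp_force: 29.9
```

Emit:
{"op": "move_arm", "data": {"targets": [{"dp":[0,0,0],"turn":[0,0,0]}]}}

```text
t: 9.62
eef_pos: [0.59, -0.2537, 0.3269]
tool_rot: [-0.65, -3.067, 0.004]
wrist_force: [-0.4, 0.2, -2.1]
finger_gap: 0.0399
grasp_force: 29.9
```

Run:
```python
from h import *
o,M=st()
im=snapshot("wrist");cv2.imwrite("pics/w3.png",im[...,::-1]);np.save("w3.npy",[o["eef_pos"],o["tool_rot"]])
b=np.array([[.614,-.3792,.008],[.6008,-.4406,.008],[.3921,-.2825,.008],[.3654,-.3399,.008]])
p=proj("wrist",b,o);print(p)
x0,y0=np.maximum(p.min(0)-25,0).astype(int);x1,y1=np.minimum(p.max(0)+25,[639,399]).astype(int)
k=min(790/(x1-x0),590/(y1-y0));k=int(k*2)/2;print(x0,y0,k)
cv2.imwrite("pics/c3.png",cv2.resize(im[y0:y1,x0:x1,::-1],None,fx=k,fy=k,interpolation=2))
```

```text
t 9.62 q [-0.1651  0.446   0.7453  1.4304 -0.2974  1.3871  1.7398] p [ 0.59   -0.2537  0.3269] 
F [-0.4018  0.2194 -2.0842] gap 0.03993799948901144 gf 29.886025451123714 
xyz [-0.914   0.4057  0.0059] [ 0.4057  0.914  -0.004 ] [-0.007  -0.0013 -1.    ]
[[256.69   217.3843]
 [219.6671 224.8952]
 [247.5129  55.8394]
 [203.9619  55.5819]]
178 30 2.5
```

View pics/c3.png

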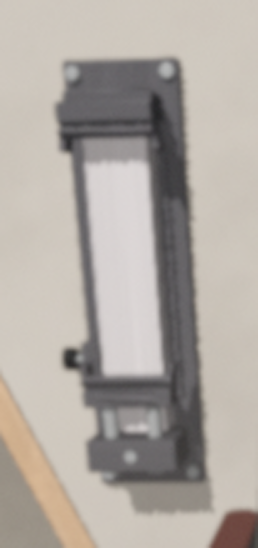

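Run:
```python
from h import *
po=P("w3.npy");g=lambda pts,z:onz("wrist",np.array(pts)/2.5+[178,30],z,po)
b=g([(64,62),(178,60),(206,478),(106,480)],.008);print(b)
obj=np.array([[-.113,-.034],[-.113,.034],[.143,.034],[.143,-.034]])
A=obj-obj.mean(0);B=b[:,:2]-b[:,:2].mean(0)
ang=np.arctan2((A[:,0]*B[:,1]-A[:,1]*B[:,0]).sum(),(A*B).sum());Rm=np.array([[np.cos(ang),-np.sin(ang)],[np.sin(ang),np.cos(ang)]])
o=b[:,:2].mean(0)-Rm@obj.mean(0);print("yaw",ang,"org",o,"res",(b[:,:2]-o)@Rm-obj)
def H(pts,z): print(z,((g(pts,z)[:,:2]-o)@Rm))
H([(58,122),(158,122),(115,130),(82,376),(168,378)],.048)
H([(115,132)],.043);H([(90,470),(175,470),(88,438)],.048);H([(90,470),(175,470),(88,438)],.06)
H([(75,140),(148,140),(165,372),(85,160),(148,160),(103,376)],.03);H([(72,358)],.02)
```

```text
[[ 0.3642 -0.3399  0.008 ]
 [ 0.3909 -0.2792  0.008 ]
 [ 0.6222 -0.3766  0.008 ]
 [ 0.5969 -0.4371  0.008 ]]
yaw -0.39773258893541913 org [ 0.4797 -0.3524] res [[ 0.0017  0.0008]
 [ 0.0027 -0.0009]
 [-0.0023 -0.0011]
 [-0.0021  0.0013]]
0.048 [[-0.0725 -0.0255]
 [-0.0708  0.0286]
 [-0.0674  0.0051]
 [ 0.0659 -0.0265]
 [ 0.0681  0.0234]]
0.043 [[-0.0671  0.0035]]
0.048 [[ 0.1225 -0.0278]
 [ 0.1234  0.0232]
 [ 0.1028 -0.0269]]
0.06 [[ 0.119  -0.0234]
 [ 0.12    0.0262]
 [ 0.0999 -0.0225]]
0.03 [[-0.0654 -0.0234]
 [-0.0642  0.0179]
 [ 0.0674  0.0174]
 [-0.0545 -0.0188]
 [-0.0535  0.0171]
 [ 0.069  -0.0203]]
0.02 [[ 0.059  -0.0418]]
```

```bash
cat >> h.py <<'E'
# stone pose at pick and tool pose at grasp -> stone in tool
def rotS(yw,lean):  # stone axes for heading yw of stand X
    X=np.array([np.cos(yw),np.sin(yw),0]);Z=np.array([0,0,1.]);x=-(np.cos(lean)*Z+np.sin(lean)*X);z=-np.cos(lean)*X+np.sin(lean)*Z
    return np.c_[x,np.cross(z,x),z]
RS=rotS(.2035,np.pi/6);CS=np.array([.4356,.0571,.1008])
RT=np.array([[-.8962,-.1835,-.404],[-.2007,.9797,.0002],[.3958,.0813,-.9147]]).T;PT=np.array([.4557,.0615,.1126])
RST=RS.T@RT; PST=RS.T@(PT-CS); PST[1]=0   # tool in stone frame
HY=-.408;HO=np.array([.4797,-.3524,.03])
def tgt(xend,h,th):
    """far(-x) bottom plate edge at holder x=xend, height h over bed, near end raised by th"""
    Rs=rotS(HY,np.pi/2-0*th) # flat: own x=-e, z up
    Rs=rotS(HY,np.pi/2+th) 
    e=np.array([np.cos(HY),np.sin(HY),0])
    c=HO+xend*e+[0,0,h]-Rs@np.array([-.075,0,-.0095])
    return c+Rs@PST,Rs@RST,Rs
def stone(o,M):
    """far-end edge x,y,h and pitch from tool pose"""
    Rs=M@RST.T;c=o["eef_pos"]-Rs@PST
    Rh=R.from_euler("z",HY).as_matrix();f=lambda v:Rh.T@(c+Rs@np.array(v)-HO)*1e3
    print("far",f([-.075,0,-.0095]),"near",f([.075,0,-.0095]),"th deg",np.degrees(np.arcsin(Rs[2,0])),"Fh",Rh.T@o["wrist_force"])
def go(o,M,p,Rt):
    print("dp",M.T@(p-o["eef_pos"])/.05,"turn",R.from_matrix(M.T@Rt).as_rotvec()/.08)
E
python3 - <<'E'
from h import *
o,M=st();stone(o,M)
p,Rt,Rs=tgt(.058,.03,np.radians(14));print(Rs,p);go(o,M,p,Rt)
a=cv2.imread("pics/w2.png",0);b=cv2.imread("pics/w3.png",0)
print(a[90:125,318]);print(b[80:125,318])
print("pred lower end front edge",proj("wrist",[CS+RS@[.075,0,-.0045],CS+RS@[.059,0,.0095]],dict(eef_pos=PT,tool_rot=R.from_matrix(RT).as_rotvec())))
E
```

```text
t 9.68 q [-0.1648  0.4456  0.745   1.4301 -0.2972  1.3874  1.7408] p [ 0.59   -0.2537  0.3272] 
F [-0.3457  0.0107 -2.1923] gap 0.04008783612300236 gf 29.885725267231464 
xyz [-0.9145  0.4046  0.0056] [ 0.4046  0.9145 -0.0038] [-0.0067 -0.0012 -1.    ]
far [104.8469 134.1758 331.0695] near [-16.7373 134.7486 243.2321] th deg -35.84413002906495 Fh [-0.3215 -0.1273 -2.1923]
[[-0.8907 -0.3968  0.2221]
 [ 0.385  -0.9179 -0.096 ]
 [ 0.2419  0.      0.9703]] [ 0.4839 -0.3542  0.0708]
dp [ 1.0992 -2.6775  5.1437] turn [ 0.0148 10.8749 -0.1066]
[ 81  81  82  81  80  80  81  84  82  83  84  91 130 188 224 235 230 210
 169 129 116 118 120 122 121 123 124 123 122 123 122 123 123 124 122]
[156 158 160 159 160 159 158 160 162 163 163 159 159 157 158 160 164 162
 161 159 158 159 167 188 208 219 219 207 178 138 115 110 112 114 113 113
 114 114 114 115 115 115 115 116 116]
pred lower end front edge [[320.4786 105.3825]
 [320.4919 111.2747]]
```

Run:
```python
from h import *
o=get_obs();M=R.from_rotvec(o["tool_rot"]).as_matrix()
p,Rt,Rs=tgt(.0745,.06,0);print(p,Rt);go(o,M,p,Rt)
```

```text
[ 0.4981 -0.3603  0.0876] [[-0.7404  0.3976 -0.5418]
 [ 0.3216  0.9176  0.2338]
 [ 0.5902 -0.0011 -0.8073]]
dp [ 0.7918 -2.6762  4.8071] turn [-0.0018  7.8207 -0.1031]
```

Emit:
{"op": "move_arm", "data": {"targets": [{"dp":[0.16,-0.54,0.6],"turn":[0,0,0]},{"dp":[0.16,-0.54,0.6],"turn":[0,0,0]},{"dp":[0.16,-0.54,0.6],"turn":[0,0,0]},{"dp":[0.16,-0.54,0.6],"turn":[0,0,0]},{"dp":[0.16,-0.52,0.6],"turn":[0,0,0]},{"dp":[0,0,0],"turn":[0,0.98,-0.01]},{"dp":[0,0,0],"turn":[0,0.98,-0.01]},{"dp":[0,0,0],"turn":[0,0.98,-0.01]},{"dp":[0,0,0],"turn":[0,0.98,-0.01]},{"dp":[0,0,0],"turn":[0,0.98,-0.01]},{"dp":[0,0,0],"turn":[0,0.98,-0.01]}]}}

```text
t: 11.05
eef_pos: [0.4987, -0.3603, 0.1785]
tool_rot: [-0.546, -2.615, -0.131]
wrist_force: [-0.5, -0.0, -2.1]
finger_gap: 0.0399
grasp_force: 29.9
```

Emit:
{"op": "move_arm", "data": {"targets": [{"dp":[0,0,0],"turn":[0,0.97,0]},{"dp":[0,0,0],"turn":[0,0.97,0]},{"dp":[0,0,0],"turn":[0,0,0]}]}}

```text
t: 11.42
eef_pos: [0.4987, -0.3602, 0.1765]
tool_rot: [-0.515, -2.465, -0.167]
wrist_force: [-0.7, 0.0, -2.9]
finger_gap: 0.0398
grasp_force: 29.9
```

Run:
```python
from h import *
o,M=st();stone(o,M)
p,Rt,Rs=tgt(.0745,.021,0);go(o,M,p,Rt)
```

```text
t 11.43 q [ 0.2037  0.9321  0.6599  1.1316 -0.2956  1.8257  1.9789] p [ 0.4987 -0.3602  0.1765] 
F [-0.7231  0.0133 -2.9295] gap 0.03975539514589402 gf 29.943061396479607 
xyz [-0.7394  0.3235  0.5904] [ 0.4002  0.9164 -0.0009] [-0.5414  0.2356 -0.8071]
far [ 75.0637   0.2071 148.934 ] near [-74.9304   0.6317 148.9846] th deg 0.019318055197121983 Fh [-0.669  -0.2747 -2.9295]
dp [-1.5018 -0.005   2.0721] turn [ 0.0234 -0.0037 -0.0265]
```

Emit:
{"op": "move_arm", "data": {"targets": [{"dp":[-0.3,0,0.41],"turn":[0,0,0]},{"dp":[-0.3,0,0.41],"turn":[0,0,0]},{"dp":[-0.3,0,0.41],"turn":[0,0,0]},{"dp":[-0.3,0,0.41],"turn":[0,0,0]},{"dp":[-0.15,0,0.21],"turn":[0,0,0]},{"dp":[0,0,0],"turn":[0,0,0]}]}}

```text
t: 12.18
eef_pos: [0.498, -0.3602, 0.0636]
tool_rot: [-0.518, -2.464, -0.167]
wrist_force: [0.8, 0.6, -2.4]
finger_gap: 0.0396
grasp_force: 29.9
```

Run:
```python
from h import *
o,M=st();stone(o,M)
p,Rt,Rs=tgt(.0745,.021,0);go(o,M,p,Rt)
im=snapshot("scene");cv2.imwrite("pics/s2.png",cv2.resize(im[210:350,330:500,::-1],None,fx=4,fy=4,interpolation=2))
```

```text
t 12.18 q [ 0.2092  1.0389  0.6254  1.1975 -0.3396  1.6627  1.9749] p [ 0.498  -0.3602  0.0636] 
F [ 0.8074  0.5751 -2.4208] gap 0.03963217600614136 gf 29.94310151785612 
xyz [-0.7388  0.3253  0.5902] [ 0.4019  0.9157 -0.0016] [-0.541   0.236  -0.8072]
far [74.403  -0.0935 35.9826] near [-75.5901   0.6082  36.0015] th deg 0.0072150953707716394 Fh [ 0.513   0.8483 -2.4208]
dp [-0.1785 -0.0027  0.2409] turn [ 0.0295 -0.0011 -0.0507]
```

View pics/s2.png

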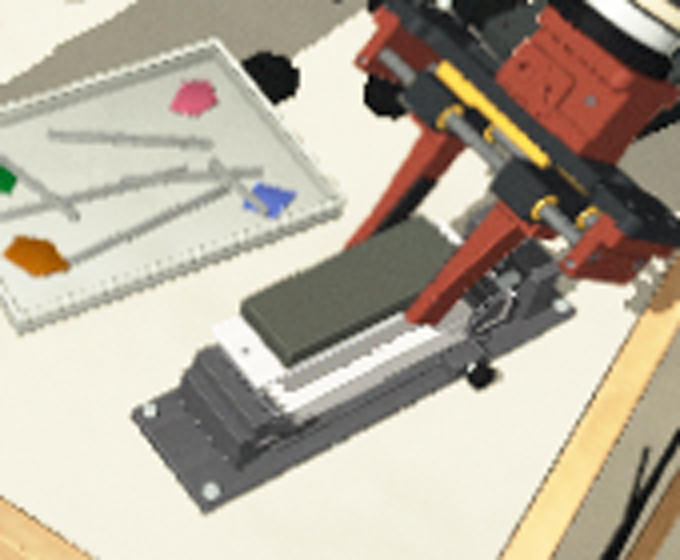

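Emit:
{"op": "move_arm", "data": {"targets": [{"dp":[-0.09,0,0.12],"turn":[0,0,0]},{"dp":[-0.09,0,0.12],"turn":[0,0,0]},{"dp":[-0.012,0,0.016],"turn":[0,0,0]},{"dp":[-0.012,0,0.016],"turn":[0,0,0]},{"dp":[0,0,0],"turn":[0,0,0]}]}}

```text
t: 12.85
eef_pos: [0.4988, -0.3606, 0.0478]
tool_rot: [-0.518, -2.466, -0.166]
wrist_force: [0.2, 0.1, -2.7]
finger_gap: 0.04
grasp_force: 29.9
```

Emit:
{"op": "move_arm", "data": {"targets": [{"dp":[-0.012,0,0.016],"turn":[0,0,0]},{"dp":[-0.012,0,0.016],"turn":[0,0,0]},{"dp":[0,0,0],"turn":[0,0,0]}]}}

```text
t: 13.22
eef_pos: [0.4988, -0.3606, 0.046]
tool_rot: [-0.518, -2.466, -0.166]
wrist_force: [0.9, -0.3, 0.3]
finger_gap: 0.0399
grasp_force: 29.9
```

Emit:
{"op": "move_arm", "data": {"grip": 0.75, "targets": [{"dp":[0,0,0],"turn":[0,0,0]},{"dp":[0,0,0],"turn":[0,0,0]},{"dp":[0,0,0],"turn":[0,0,0]},{"dp":[0,0,-0.4],"turn":[0,0,0]},{"dp":[0,0,-0.7],"turn":[0,0,0]},{"dp":[0,0,-0.7],"turn":[0,0,0]},{"dp":[0,0,0],"turn":[0,-0.98,0]},{"dp":[0,0,0],"turn":[0,-0.98,0]},{"dp":[0,0,0],"turn":[0,-0.98,0]},{"dp":[0,0,0],"turn":[0,-0.98,0]},{"dp":[0,0,0],"turn":[0,-0.98,0]},{"dp":[0,0,0],"turn":[0,-0.98,0]}]}}

```text
t: 14.72
eef_pos: [0.5472, -0.3818, 0.1188]
tool_rot: [-0.614, -2.924, -0.045]
wrist_force: [1.1, 0.0, 0.7]
finger_gap: 0.066
grasp_force: 0.0
```

Emit:
{"op": "move_arm", "data": {"targets": [{"dp":[0,0,0],"turn":[0,-0.98,0]},{"dp":[0,0,0],"turn":[0,-0.98,0]},{"dp":[0,0,0],"turn":[0,0,0]}]}}

```text
t: 15.1
eef_pos: [0.5463, -0.3815, 0.1193]
tool_rot: [-0.646, -3.072, 0.001]
wrist_force: [0.3, -0.7, -0.8]
finger_gap: 0.0657
grasp_force: 0.0
```

```bash
cat >> h.py <<'E'
# after the regrasp: gripper square to the stone
def tool2(): 
    global RST,PST
    RST=np.diag([1.,-1.,-1.])  # tool x = own x, z = -own z
    PST=np.array([.0,0,-.0195+.0035])
E
python3 - <<'E'
from h import *
o,M=st()
RST0=RST
im=snapshot("wrist");cv2.imwrite("pics/w4.png",im[...,::-1]);np.save("w4.npy",[o["eef_pos"],o["tool_rot"]])
# dark stone block mask -> outline at top face height .030+.018+.019
hsv=cv2.cvtColor(im,cv2.COLOR_RGB2HSV);m=((hsv[...,2]>50)&(hsv[...,2]<140)&(hsv[...,1]<60)).astype(np.uint8)
n,l,s,c=cv2.connectedComponentsWithStats(m)
for i in np.argsort(-s[1:,4])[:5]+1: print(s[i],c[i])
e=np.array([np.cos(HY),np.sin(HY),0]);f=np.array([-e[1],e[0],0])
tp=[HO+a*e+b*f+[0,0,.037] for a in(-.0595,.0585) for b in(-.02,.02)]
print("pred corners",proj("wrist",tp,o))
import sys
print(im[100:240:4,320].tolist())
E
```

```text
t 15.1 q [ 0.1287  0.6446  0.6224  1.6208 -0.4229  1.0167  2.0388] p [ 0.5463 -0.3815  0.1193] 
F [ 0.3127 -0.7107 -0.7926] gap 0.06566490885760105 gf 0.0 
xyz [-0.9152  0.4029  0.0023] [ 0.4029  0.9152 -0.0009] [-0.0024  0.0001 -1.    ]
[    0     0   226   286 27017] [ 61.1291 167.6844]
[  440     0   200   354 22113] [568.9952 241.2239]
[  266     0    95   291 19631] [318.6811 140.0593]
[  179   235   284   128 12663] [328.6983 309.803 ]
[  23  290  146   81 8279] [103.0682 326.8598]
pred corners [[288.2856  22.2154]
 [352.0236  21.6762]
 [293.4035 204.5554]
 [349.4179 204.1633]]
[[105, 104, 98], [105, 104, 99], [102, 103, 97], [103, 102, 97], [104, 102, 97], [102, 101, 96], [102, 102, 96], [102, 103, 98], [103, 102, 97], [105, 104, 99], [102, 100, 96], [103, 101, 96], [102, 102, 95], [101, 101, 95], [101, 101, 96], [101, 100, 95], [101, 99, 94], [101, 100, 94], [99, 100, 94], [100, 101, 94], [101, 99, 95], [102, 100, 94], [101, 100, 94], [101, 100, 94], [100, 99, 93], [96, 95, 91], [145, 141, 140], [114, 110, 110], [138, 134, 134], [195, 189, 189], [94, 91, 92], [100, 97, 99], [97, 95, 96], [142, 138, 137], [147, 141, 140]]
```

View pics/w4.png

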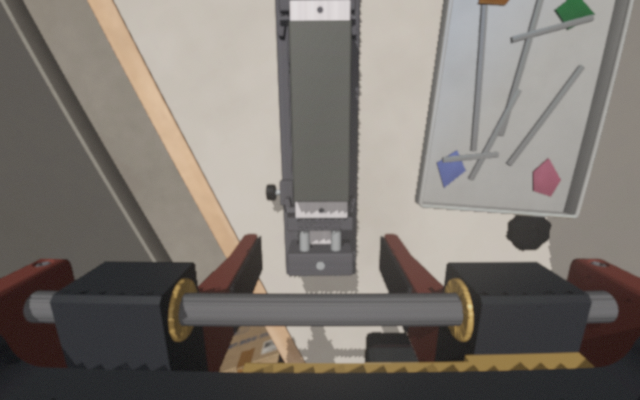

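Run:
```python
import h
from h import *
h.tool2()
o,M=st()
p,Rt,Rs=h.tgt(.0745,.018,0);print(p);h.go(o,M,p,Rt)
```

```text
t 15.15 q [ 0.1287  0.6462  0.622   1.6185 -0.4228  1.0181  2.0385] p [ 0.5471 -0.3815  0.1191] 
F [0.1863 1.2812 1.0106] gap 0.06595506432027452 gf 0.0 
xyz [-0.9156  0.4022  0.003 ] [ 0.4022  0.9156 -0.001 ] [-0.0032  0.0003 -1.    ]
[ 0.4792 -0.3522  0.0415]
dp [ 1.4728 -0.0071  1.5562] turn [-0.0124 -0.0381 -0.0737]
```

Emit:
{"op": "move_arm", "data": {"targets": [{"dp":[0.49,0,0],"turn":[0,0,0]},{"dp":[0.49,0,0],"turn":[0,0,0]},{"dp":[0.49,0,0],"turn":[0,0,0]},{"dp":[0,0,0.39],"turn":[0,0,0]},{"dp":[0,0,0.39],"turn":[0,0,0]},{"dp":[0,0,0.39],"turn":[0,0,0]},{"dp":[0,0,0.39],"turn":[0,0,0]},{"dp":[0,0,0],"turn":[0,0,0]}]}}

```text
t: 16.15
eef_pos: [0.4787, -0.3517, 0.0384]
tool_rot: [-0.644, -3.069, 0.001]
wrist_force: [-1.2, -0.3, 0.7]
finger_gap: 0.0661
grasp_force: 0.0
```

Emit:
{"op": "move_arm", "data": {"grip": 0, "targets": [{"dp":[0,0,0],"turn":[0,0,0]},{"dp":[0,0,0],"turn":[0,0,0]},{"dp":[0,0,0],"turn":[0,0,0]},{"dp":[0,0,0],"turn":[0,0,0]}]}}

```text
t: 16.65
eef_pos: [0.4802, -0.3525, 0.0413]
tool_rot: [-0.645, -3.073, 0.002]
wrist_force: [0.3, 0.1, 3.0]
finger_gap: 0.0398
grasp_force: 30.0
```

Emit:
{"op": "move_arm", "data": {"targets": [{"dp":[0,0,-0.3],"turn":[0,0,0]},{"dp":[0,0,-0.3],"turn":[0,0,0]},{"dp":[0.1,0,-0.3],"turn":[0,0,0]},{"dp":[0.1,0,0],"turn":[0,0.76,0]},{"dp":[0,0,0],"turn":[0,0.76,0]},{"dp":[0,0,0],"turn":[0,0.76,0]},{"dp":[0,0,0],"turn":[0,0.76,0]},{"dp":[0,0,0],"turn":[0,0,0]}]}}

```text
t: 17.65
eef_pos: [0.4713, -0.3483, 0.0858]
tool_rot: [-0.595, -2.839, -0.07]
wrist_force: [-0.4, -0.0, -2.1]
finger_gap: 0.04
grasp_force: 30.0
```

Run:
```python
import h
from h import *
h.tool2()
o,M=st();h.stone(o,M)
p,Rt,Rs=h.tgt(.058,.006,np.radians(14));h.go(o,M,p,Rt)
```

```text
t 17.65 q [ 0.1236  0.7105  0.6329  1.6416 -0.3594  1.1703  2.0245] p [ 0.4713 -0.3483  0.0858] 
F [-0.4037 -0.0273 -2.108 ] gap 0.03995932166364647 gf 29.983279332518578 
xyz [-0.8885  0.3896  0.2426] [ 0.4011  0.916  -0.0022] [-0.2231  0.0954 -0.9701]
far [65.017   0.1068 43.8705] near [-80.4986   0.867   80.2661] th deg 14.042251059005254 Fh [-0.3598 -0.1852 -2.108 ]
dp [-0.0478 -0.0086  0.7699] turn [-0.0119 -0.0093 -0.0633]
```

Emit:
{"op": "move_arm", "data": {"targets": [{"dp":[0,0,0.25],"turn":[0,0,0]},{"dp":[-0.02,0,0.26],"turn":[0,0,0]},{"dp":[-0.03,0,0.26],"turn":[0,0,0]},{"dp":[-0.01,0,0.04],"turn":[0,0,0]},{"dp":[-0.01,0,0.04],"turn":[0,0,0]},{"dp":[0,0,0],"turn":[0,0,0]}]}}

```text
t: 18.4
eef_pos: [0.4645, -0.3456, 0.0437]
tool_rot: [-0.596, -2.839, -0.071]
wrist_force: [-0.6, -0.8, -2.0]
finger_gap: 0.0397
grasp_force: 30.0
```

Run:
```python
import h
from h import *
h.tool2()
o,M=st();h.stone(o,M)
```

```text
t 18.4 q [ 0.1371  0.7524  0.6091  1.6825 -0.3866  1.0915  2.0437] p [ 0.4645 -0.3456  0.0437] 
F [-0.5592 -0.7937 -1.9897] gap 0.039744804009811965 gf 29.98327910900116 
xyz [-0.8881  0.3903  0.2428] [ 0.4019  0.9157 -0.0018] [-0.223   0.096  -0.9701]
far [57.6814 -0.2793  1.772 ] near [-87.8289   0.6003  38.186 ] th deg 14.049506885373297 Fh [-0.1984 -0.9504 -1.9897]
```

Emit:
{"op": "move_arm", "data": {"targets": [{"dp":[-0.005,0,0.02],"turn":[0,0,0]},{"dp":[0,0,0],"turn":[0,0,0]}]}}

```text
t: 18.65
eef_pos: [0.4644, -0.3456, 0.0427]
tool_rot: [-0.596, -2.839, -0.071]
wrist_force: [-0.1, -0.5, -2.1]
finger_gap: 0.0398
grasp_force: 30.0
```

Emit:
{"op": "move_arm", "data": {"targets": [{"dp":[-0.005,0,0.02],"turn":[0,0,0]},{"dp":[0,0,0],"turn":[0,0,0]}]}}

```text
t: 18.9
eef_pos: [0.4644, -0.3456, 0.0418]
tool_rot: [-0.596, -2.839, -0.071]
wrist_force: [-1.1, 1.0, 2.1]
finger_gap: 0.0401
grasp_force: 30.0
```

Emit:
{"op": "move_arm", "data": {"targets": [{"dp":[0,0,-0.006],"turn":[0,0,0]},{"dp":[-0.058,0,-0.015],"turn":[0,0,0]},{"dp":[-0.058,0,-0.015],"turn":[0,0,0]},{"dp":[-0.058,0,-0.015],"turn":[0,0,0]},{"dp":[-0.04,0,-0.01],"turn":[0,0,0]},{"dp":[0,0,0],"turn":[0,0,0]}]}}

```text
t: 19.65
eef_pos: [0.4749, -0.3501, 0.0418]
tool_rot: [-0.596, -2.839, -0.071]
wrist_force: [-0.1, 0.5, 1.3]
finger_gap: 0.04
grasp_force: 30.0
```

Run:
```python
import h
from h import *
h.tool2()
o,M=st();h.stone(o,M)
```

```text
t 19.65 q [ 0.1428  0.7695  0.6057  1.6526 -0.3911  1.1044  2.0396] p [ 0.4749 -0.3501  0.0418] 
F [-0.0667  0.509   1.3193] gap 0.04004776345942262 gf 29.984891340136528 
xyz [-0.8882  0.3901  0.2425] [ 0.4017  0.9158 -0.0018] [-0.2228  0.0959 -0.9701]
far [69.0057 -0.2644 -0.052 ] near [-76.5133   0.588   36.3277] th deg 14.035987342252886 Fh [-0.2632  0.4408  1.3193]
```

No wall yet at far-end x = 69 mm. Continue in small steps.

Emit:
{"op": "move_arm", "data": {"targets": [{"dp":[-0.039,0,-0.01],"turn":[0,0,0]},{"dp":[0,0,0],"turn":[0,0,0]}]}}

```text
t: 19.9
eef_pos: [0.4765, -0.3508, 0.0419]
tool_rot: [-0.596, -2.838, -0.071]
wrist_force: [-0.9, -0.5, 1.3]
finger_gap: 0.0395
grasp_force: 30.0
```

Emit:
{"op": "move_arm", "data": {"targets": [{"dp":[-0.039,0,-0.01],"turn":[0,0,0]},{"dp":[0,0,0],"turn":[0,0,0]}]}}

```text
t: 20.15
eef_pos: [0.4784, -0.3517, 0.0419]
tool_rot: [-0.596, -2.839, -0.071]
wrist_force: [-0.9, 0.8, 1.6]
finger_gap: 0.0398
grasp_force: 30.0
```

Emit:
{"op": "move_arm", "data": {"targets": [{"dp":[-0.039,0,-0.01],"turn":[0,0,0]},{"dp":[0,0,0],"turn":[0,0,0]}]}}

```text
t: 20.4
eef_pos: [0.4803, -0.3525, 0.0419]
tool_rot: [-0.596, -2.839, -0.071]
wrist_force: [-1.6, 1.3, 1.3]
finger_gap: 0.0396
grasp_force: 30.0
```

Run:
```python
import h
from h import *
h.tool2()
o,M=st();h.stone(o,M)
```

```text
t 20.4 q [ 0.1455  0.7774  0.6046  1.6361 -0.3927  1.1133  2.0368] p [ 0.4803 -0.3525  0.0419] 
F [-1.5814  1.2638  1.2701] gap 0.03962509036730888 gf 29.98530685901642 
xyz [-0.8882  0.3901  0.2428] [ 0.4018  0.9157 -0.0017] [-0.223   0.096  -0.9701]
far [74.9024 -0.2618 -0.0401] near [-70.6076   0.5961  36.3755] th deg 14.05012661479073 Fh [-1.953   0.5326  1.2701]
```

Emit:
{"op": "move_arm", "data": {"targets": [{"dp":[-0.039,0,-0.01],"turn":[0,0,0]},{"dp":[0,0,0],"turn":[0,0,0]}]}}

```text
t: 20.65
eef_pos: [0.4808, -0.3527, 0.0419]
tool_rot: [-0.596, -2.836, -0.073]
wrist_force: [-4.7, 3.0, 3.1]
finger_gap: 0.0398
grasp_force: 30.0
```

Emit:
{"op": "move_arm", "data": {"targets": [{"dp":[-0.039,0,-0.01],"turn":[0,0,0]},{"dp":[0,0,0],"turn":[0,0,0]}]}}

```text
t: 20.9
eef_pos: [0.4817, -0.3531, 0.0419]
tool_rot: [-0.595, -2.834, -0.074]
wrist_force: [-7.0, 4.0, 5.0]
finger_gap: 0.0397
grasp_force: 30.0
```

Emit:
{"op": "move_arm", "data": {"targets": [{"dp":[-0.039,0,-0.01],"turn":[0,0,0]},{"dp":[0,0,0],"turn":[0,0,0]}]}}

```text
t: 21.15
eef_pos: [0.4833, -0.3537, 0.0419]
tool_rot: [-0.595, -2.833, -0.074]
wrist_force: [-8.0, 4.5, 5.3]
finger_gap: 0.0398
grasp_force: 30.0
```

Run:
```python
import h
from h import *
h.tool2()
o,M=st();h.stone(o,M)
```

```text
t 21.15 q [ 0.1484  0.7852  0.6039  1.6216 -0.3931  1.1258  2.0342] p [ 0.4833 -0.3537  0.0419] 
F [-8.044   4.4536  5.3268] gap 0.03983261703454008 gf 29.996110796928406 
xyz [-0.8867  0.3901  0.2482] [ 0.4025  0.9154 -0.0007] [-0.2275  0.0993 -0.9687]
far [78.0826 -0.283  -0.4484] near [-67.2205   0.6507  36.7825] th deg 14.371382076941472 Fh [-9.1508  0.8963  5.3268]
```

Emit:
{"op": "move_arm", "data": {"targets": [{"dp":[-0.039,0,-0.014],"turn":[0,0,0]},{"dp":[-0.039,0,-0.014],"turn":[0,0,0]},{"dp":[0,0,0],"turn":[0,0,0]}]}}

```text
t: 21.52
eef_pos: [0.4866, -0.3552, 0.0421]
tool_rot: [-0.595, -2.832, -0.075]
wrist_force: [-8.4, 4.7, 4.8]
finger_gap: 0.0398
grasp_force: 30.0
```

Emit:
{"op": "move_arm", "data": {"targets": [{"dp":[-0.039,0,-0.01],"turn":[0,0,0]},{"dp":[-0.02,0,-0.005],"turn":[0,0,0]},{"dp":[0,0,0],"turn":[0,0,0]}]}}

```text
t: 21.9
eef_pos: [0.4889, -0.3561, 0.0421]
tool_rot: [-0.595, -2.831, -0.075]
wrist_force: [-9.8, 5.7, 6.0]
finger_gap: 0.0396
grasp_force: 30.0
```

Run:
```python
import h
from h import *
h.tool2()
o,M=st();h.stone(o,M)
```

```text
t 21.9 q [ 0.1517  0.7944  0.6028  1.6022 -0.3944  1.1381  2.0307] p [ 0.4889 -0.3561  0.0421] 
F [-9.8096  5.6678  5.9844] gap 0.03956228432041588 gf 29.997950568795204 
xyz [-0.8861  0.39    0.2503] [ 0.4027  0.9153 -0.0003] [-0.2292  0.1005 -0.9682]
far [84.168  -0.2736 -0.3686] near [-61.0546   0.6845  37.1746] th deg 14.494575157989363 Fh [-11.2532   1.3104   5.9844]
```

Emit:
{"op": "move_arm", "data": {"targets": [{"dp":[-0.039,0,-0.012],"turn":[0,0,0]},{"dp":[0,0,0],"turn":[0,0,0]}]}}

```text
t: 22.15
eef_pos: [0.4907, -0.3569, 0.0421]
tool_rot: [-0.595, -2.831, -0.075]
wrist_force: [-10.1, 6.4, 6.0]
finger_gap: 0.0396
grasp_force: 30.0
```

Emit:
{"op": "move_arm", "data": {"targets": [{"dp":[-0.02,0,-0.006],"turn":[0,0,0]},{"dp":[0,0,0],"turn":[0,0,0]}]}}

```text
t: 22.4
eef_pos: [0.4913, -0.3572, 0.0422]
tool_rot: [-0.595, -2.83, -0.076]
wrist_force: [-11.8, 6.6, 6.1]
finger_gap: 0.0395
grasp_force: 30.0
```

Emit:
{"op": "move_arm", "data": {"targets": [{"dp":[-0.02,0,-0.006],"turn":[0,0,0]},{"dp":[0,0,0],"turn":[0,0,0]}]}}

```text
t: 22.65
eef_pos: [0.4922, -0.3575, 0.0422]
tool_rot: [-0.595, -2.83, -0.076]
wrist_force: [-12.2, 6.3, 7.1]
finger_gap: 0.0397
grasp_force: 30.0
```

Emit:
{"op": "move_arm", "data": {"targets": [{"dp":[-0.02,0,-0.006],"turn":[0,0,0]},{"dp":[0,0,0],"turn":[0,0,0]}]}}

```text
t: 22.9
eef_pos: [0.493, -0.3579, 0.0422]
tool_rot: [-0.595, -2.83, -0.076]
wrist_force: [-12.2, 6.5, 5.5]
finger_gap: 0.0401
grasp_force: 30.0
```

Run:
```python
import h
from h import *
h.tool2()
o,M=st();h.stone(o,M)
```

```text
t 22.9 q [ 0.1542  0.8011  0.602   1.5882 -0.3954  1.1469  2.0282] p [ 0.493  -0.3579  0.0422] 
F [-12.2056   6.468    5.4503] gap 0.040050757625729905 gf 29.99919667840004 
xyz [-0.8857  0.39    0.2517] [ 0.403   0.9152 -0.0001] [-0.2304  0.1014 -0.9678]
far [88.5962 -0.2864 -0.362 ] near [-56.5709   0.6992  37.3943] th deg 14.578630669495402 Fh [-13.7701   1.0942   5.4503]
```

Emit:
{"op": "move_arm", "data": {"targets": [{"dp":[-0.02,0,-0.006],"turn":[0,0,0]},{"dp":[0,0,0],"turn":[0,0,0]}]}}

```text
t: 23.15
eef_pos: [0.4935, -0.3581, 0.0423]
tool_rot: [-0.595, -2.829, -0.077]
wrist_force: [-12.9, 7.8, 6.5]
finger_gap: 0.0395
grasp_force: 30.0
```

Emit:
{"op": "move_arm", "data": {"targets": [{"dp":[-0.02,0,-0.006],"turn":[0,0,0]},{"dp":[0,0,0],"turn":[0,0,0]}]}}

```text
t: 23.4
eef_pos: [0.4936, -0.3581, 0.0423]
tool_rot: [-0.595, -2.827, -0.078]
wrist_force: [-15.5, 8.3, 8.3]
finger_gap: 0.0399
grasp_force: 30.0
```

Run:
```python
import h
from h import *
h.tool2()
o,M=st();h.stone(o,M)
```

```text
t 23.4 q [ 0.1552  0.8037  0.6018  1.5834 -0.3953  1.152   2.0273] p [ 0.4936 -0.3581  0.0423] 
F [-15.5003   8.2682   8.2536] gap 0.03987807990712739 gf 30.00297412276268 
xyz [-0.885   0.3899  0.2546] [0.4033 0.9151 0.0004] [-0.2328  0.103  -0.9671]
far [89.2089 -0.2666 -0.5234] near [-55.8465   0.7473  37.6592] th deg 14.746949738896186 Fh [-17.5086   1.4394   8.2536]
```

Emit:
{"op": "move_arm", "data": {"targets": [{"dp":[-0.006,0,0.06],"turn":[0,-0.5,0]},{"dp":[-0.006,0,0.06],"turn":[0,-0.5,0]},{"dp":[-0.006,0,0.06],"turn":[0,-0.5,0]},{"dp":[0,0,0],"turn":[0,0,0]}]}}

```text
t: 23.9
eef_pos: [0.4932, -0.3579, 0.0328]
tool_rot: [-0.62, -2.945, -0.042]
wrist_force: [-12.7, 6.7, 4.2]
finger_gap: 0.0397
grasp_force: 30.0
```

Run:
```python
import h
from h import *
h.tool2()
o,M=st();h.stone(o,M)
```

```text
t 23.9 q [ 0.1481  0.7409  0.5885  1.7039 -0.4344  0.9741  2.0676] p [ 0.4932 -0.3579  0.0328] 
F [-12.6872   6.7007   4.205 ] gap 0.03972578966277187 gf 30.000672340393066 
xyz [-0.907   0.3994  0.1339] [0.403  0.9152 0.0004] [-0.1224  0.0543 -0.991 ]
far [89.8188 -0.2195 -0.7847] near [-58.8275   0.788   19.2964] th deg 7.69351471102588 Fh [-14.3045   1.1168   4.205 ]
```

Emit:
{"op": "move_arm", "data": {"targets": [{"dp":[-0.008,0,0.06],"turn":[0,-0.5,0]},{"dp":[-0.008,0,0.06],"turn":[0,-0.5,0]},{"dp":[0,0,0],"turn":[0,0,0]}]}}

```text
t: 24.28
eef_pos: [0.4937, -0.3582, 0.0265]
tool_rot: [-0.636, -3.023, -0.017]
wrist_force: [-11.3, 4.6, 2.5]
finger_gap: 0.0399
grasp_force: 30.0
```

Run:
```python
import h
from h import *
h.tool2()
o,M=st();h.stone(o,M)
```

```text
t 24.27 q [ 0.1515  0.7036  0.5712  1.7794 -0.4676  0.8546  2.1028] p [ 0.4937 -0.3582  0.0265] 
F [-11.2562   4.6489   2.4892] gap 0.03989897431907696 gf 30.001446157693863 
xyz [-0.914   0.4022  0.0533] [0.4028 0.9153 0.0003] [-0.0487  0.0218 -0.9986]
far [90.4125 -0.2014 -1.0281] near [-59.3709   0.7729   6.9701] th deg 3.056532007597627 Fh [-12.1769  -0.1989   2.4892]
```

Emit:
{"op": "move_arm", "data": {"targets": [{"dp":[0,0,0.035],"turn":[0,-0.35,0]},{"dp":[0,0,0.035],"turn":[0,-0.35,0]},{"dp":[0,0,0],"turn":[0,0,0]}]}}

```text
t: 24.65
eef_pos: [0.495, -0.3587, 0.024]
tool_rot: [0.645, 3.069, -0.001]
wrist_force: [-9.8, 5.9, 9.2]
finger_gap: 0.0397
grasp_force: 30.0
```

Run:
```python
import h
from h import *
h.tool2()
o,M=st();h.stone(o,M)
```

```text
t 24.65 q [ 0.1585  0.6765  0.5544  1.8299 -0.4946  0.7709  2.1324] p [ 0.495  -0.3587  0.024 ] 
F [-9.8418  5.9216  9.2057] gap 0.03970052151711631 gf 29.998649284243584 
xyz [-0.9155  0.4024 -0.0052] [0.4024 0.9155 0.0003] [ 0.0049 -0.0018 -1.    ]
far [91.483  -0.1994  0.8643] near [-58.5122   0.7156   0.0791] th deg -0.2999335344482016 Fh [-11.3835   1.5306   9.2057]
```

Emit:
{"op": "move_arm", "data": {"targets": [{"dp":[0.06,0,0],"turn":[0,0,0]},{"dp":[0.06,0,0],"turn":[0,0,0]},{"dp":[0.06,0,0],"turn":[0,0,0]},{"dp":[0,0,0],"turn":[0,0,0]}]}}

```text
t: 25.15
eef_pos: [0.4893, -0.3563, 0.024]
tool_rot: [0.643, 3.066, -0.005]
wrist_force: [-5.4, 3.6, 4.4]
finger_gap: 0.04
grasp_force: 30.0
```

Run:
```python
import h
from h import *
h.tool2()
o,M=st();h.stone(o,M)
```

```text
t 25.15 q [ 0.1564  0.6662  0.5542  1.8496 -0.4949  0.7559  2.1376] p [ 0.4893 -0.3563  0.024 ] 
F [-5.4121  3.5628  4.3597] gap 0.04000315508353957 gf 29.999428242444992 
xyz [-0.9157  0.4017 -0.0095] [ 0.4017  0.9158 -0.0013] [ 0.0082 -0.005  -1.    ]
far [85.2512 -0.1676  1.1895] near [-64.7398   0.6407  -0.2366] th deg -0.5447521945895477 Fh [-6.3815  1.123   4.3597]
```

Emit:
{"op": "move_arm", "data": {"targets": [{"dp":[0.04,0,0],"turn":[0,0,0]},{"dp":[0.04,0,0],"turn":[0,0,0]},{"dp":[0,0,0],"turn":[0,0,0]}]}}

```text
t: 25.52
eef_pos: [0.4864, -0.3551, 0.024]
tool_rot: [0.642, 3.064, -0.006]
wrist_force: [-1.9, 0.1, 0.5]
finger_gap: 0.0398
grasp_force: 30.0
```

Run:
```python
import h
from h import *
h.tool2()
o,M=st();h.stone(o,M)
```

```text
t 25.52 q [ 0.1557  0.6614  0.5541  1.8589 -0.4949  0.7493  2.1399] p [ 0.4864 -0.3551  0.024 ] 
F [-1.92    0.14    0.5438] gap 0.03975075376202737 gf 30.003085657954216 
xyz [-0.9158  0.4016 -0.0112] [ 0.4016  0.9158 -0.0019] [ 0.0095 -0.0062 -0.9999]
far [82.1445 -0.2372  1.3441] near [-67.8441   0.5515  -0.3288] th deg -0.639026035886305 Fh [-1.818  -0.6333  0.5438]
```

Emit:
{"op": "move_arm", "data": {"grip": 0.7, "targets": [{"dp":[0,0,0],"turn":[0,0,0]},{"dp":[0,0,0],"turn":[0,0,0]},{"dp":[0,0,0],"turn":[0,0,0]},{"dp":[0,0,0],"turn":[0,0,0]},{"dp":[0,0,-0.3],"turn":[0,0,0]},{"dp":[0,0,-0.6],"turn":[0,0,0]},{"dp":[0,0,-0.8],"turn":[0,0,0]},{"dp":[-0.7,0,-0.5],"turn":[0,0,0]},{"dp":[-0.7,0,-0.5],"turn":[0,0,0]},{"dp":[0,0,0],"turn":[0,0,0]}]}}

```text
t: 26.78
eef_pos: [0.5517, -0.3836, 0.1626]
tool_rot: [0.64, 3.061, -0.009]
wrist_force: [-0.1, -0.0, -0.8]
finger_gap: 0.0612
grasp_force: 0.0
```

Run:
```python
from h import *
o,M=st()
im=snapshot("wrist");cv2.imwrite("pics/w5.png",im[...,::-1])
def mk(h0,xc):  # predicted block corners of top face
    e=np.array([np.cos(HY),np.sin(HY),0]);f=np.array([-e[1],e[0],0])
    return proj("wrist",[HO+(xc+a)*e+b*f+[0,0,h0] for a in(-.059,.059) for b in(-.02,.02)],o)
print("pred corners",mk(.019,.0046).round(1))
hsv=cv2.cvtColor(im,cv2.COLOR_RGB2HSV)
p=mk(.019,.0046);v0,v1=p[:,1].min(),p[:,1].max()
g=cv2.cvtColor(im,cv2.COLOR_RGB2GRAY)
for v in np.linspace(v0+10,v1-10,4).astype(int):
    u0,u1=int(p[:,0].min())-22,int(p[:,0].max())+22;print(v,u0,g[v,u0:u1].tolist())
uc=int(p[:,0].mean());print("col",uc,int(v0)-25,g[max(int(v0)-25,0):int(v0)+15,uc].tolist(),int(v1)-10,g[int(v1)-10:int(v1)+40,uc].tolist())
```

```text
t 26.77 q [ 0.1098  0.6003  0.6497  1.5856 -0.4004  1.0754  2.0214] p [ 0.5517 -0.3836  0.1626] 
F [-0.1287 -0.0333 -0.8474] gap 0.06121856451631871 gf 0.0 
xyz [-0.9162  0.4004 -0.0155] [ 0.4005  0.9163 -0.0028] [ 0.0131 -0.0088 -0.9999]
pred corners [[295.9  42.3]
 [345.3  42. ]
 [299.1 185.2]
 [343.4 185. ]]
51 273 [195, 196, 195, 195, 196, 197, 197, 196, 187, 163, 128, 106, 103, 104, 102, 104, 101, 102, 98, 95, 94, 91, 78, 77, 94, 105, 109, 109, 110, 110, 109, 111, 108, 109, 109, 108, 109, 108, 109, 108, 108, 109, 108, 108, 110, 106, 108, 108, 109, 107, 107, 109, 107, 109, 107, 107, 109, 109, 107, 107, 107, 109, 108, 108, 107, 107, 107, 108, 107, 106, 101, 87, 73, 67, 64, 64, 65, 64, 64, 67, 74, 108, 150, 180, 192, 195, 195, 195, 195, 195, 196, 195, 195, 194]
93 273 [196, 196, 198, 197, 198, 196, 197, 197, 197, 195, 182, 146, 111, 102, 103, 103, 102, 102, 100, 96, 94, 96, 98, 94, 90, 95, 104, 106, 108, 106, 107, 106, 108, 105, 105, 106, 105, 105, 105, 105, 106, 105, 107, 106, 105, 106, 104, 105, 106, 105, 106, 105, 104, 106, 107, 106, 103, 105, 105, 106, 104, 105, 105, 104, 105, 
[... 773 characters left out ...]
00, 101, 99, 101, 100, 100, 100, 99, 101, 100, 102, 101, 101, 100, 100, 100, 100, 101, 101, 99, 99, 100, 100, 99, 102, 101, 101, 101, 100, 101, 101, 98, 90, 79, 71, 74, 74, 76, 82, 92, 96, 103, 126, 159, 181, 187, 188, 188, 188, 188, 188, 188, 188, 188, 188, 187, 189]
col 320 16 [84, 63, 48, 48, 65, 84, 98, 101, 90, 72, 56, 49, 51, 55, 65, 79, 107, 130, 145, 149, 149, 148, 144, 132, 118, 112, 109, 109, 109, 108, 109, 110, 108, 110, 108, 108, 108, 108, 109, 107] 175 [102, 100, 100, 100, 100, 99, 102, 117, 133, 141, 144, 143, 136, 123, 104, 101, 105, 108, 105, 95, 82, 73, 74, 80, 90, 99, 100, 99, 98, 97, 96, 97, 96, 96, 99, 111, 128, 140, 143, 144, 144, 144, 142, 133, 119, 100, 88, 86, 87, 86]
```

```bash
python3 -c "
from rig import ticket
print(ticket.close_job())"
```

```text
the job is handed in; nothing more can be done
None
```

The mounted stone is in the holder, abrasive face up with both plate ends under their jaws, and the job was handed in at about 27 s. The last wrist image showed about 8 mm of plate clear at each end, and I saw no verdict from the judge.

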